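# Seat a notched rosette blank in the keyed carving fixture and close its keeper

## Task

Load the round wooden blank with the square spigot into the round nest of the carving fixture, spigot up: the nest has been left turned to some unknown angle, so feel gently (never more than about 40 N) for the orientation in which the blank's rim notch drops over the nest's key and the blank sits fully home and flat. Then swing the keeper bar round over the blank's edge to its stop, let go, and leave everything else on the bench where it lies.

Things in the scene. Friction and masses are not known exactly. Their poses are not given: they have to be found in the camera images.
- blank: The loose blank, light wood, 50 to 90 g: a disc 72 mm in diameter, 18 mm thick, with a square spigot on top and one notch in its rim, on the side of the blank's +x (see the points). Origin: centre of the underside; z up. It starts flat on the bench, spigot up, at any yaw.
- spigot_top (a point): Centre of the top of the blank's spigot, 50 mm above the underside. The spigot is square, 22 x 22 mm, 32 mm tall, on the disc's centre, its sides parallel to the blank's x and y.
- notch (a point): On the blank's underside, in the middle of the notch's mouth, 36 mm from the centre along the blank's +x. The notch goes through the full thickness and is parallel-sided, 14 mm wide, running in to 25 mm from the centre.
- fixture: The carving fixture, screwed to the bench: a plywood base 130 mm (x) by 230 mm (y), 20 mm thick, carrying the round dark wooden nest at its origin and the keeper's post 85 mm away along -y. Origin: underside of the base, below the nest's centre; z up.
- nest_floor (a point): Centre of the nest's floor (the tops of its three small rest pads), 26 mm above the bench; axes those of the fixture. A steel key 10 mm wide stands at the nest's wall, reaching in to 28 mm from the centre; its flat top, 8 mm above the floor, has 2 mm chamfers along its sides. A blank whose notch is not over the key stays 8 mm too high; when it is, the blank drops to the floor.
- nest_rim (a point): Centre of the nest's mouth, 40 mm above the bench (14 mm above its floor). Bore 76 mm (2 mm wider all round than the blank), top 3 mm chamfered at 45 degrees; ring 100 mm across. The nest is locked stiffly at an angle that is not measured: from the centre, its key lies towards the fixture's -x, turned by -0.9 to +0.9 rad about z. It can be seen from above.
- keeper (a joint): Angle of the keeper, rad: 0 fully open, growing anticlockwise seen from above; it starts between 0 and 0.4. At 1.70 the bar points at the nest's centre and reaches 11 mm in over the edge of the blank; its stop is at 1.72. Friction only (about 2 N at the knob): it stays where it is left.
- keeper_knob (a point): Middle of the keeper's knob: an upright dark wooden cylinder 16 mm in diameter, 30 mm tall (top 85 mm above the bench), on the bar's tail, 42 mm from the pivot. The flat steel bar is 18 mm wide, 8 mm thick, its underside 47 mm above the bench: 3 mm above a seated disc, too low to pass over one that is not home.
- keeper_pivot (a point): A point on the keeper's vertical pivot axis, at the bar's underside, 47 mm above the bench.
- spare: Bystander: plain wooden disc, 76 mm diameter, 22 mm thick, no spigot and no notch. Origin: centre of the underside.
- gouge: Bystander: carving gouge, 240 mm long, lying along its x, handle to -x. Origin: on the bench, near its middle.
- chisel: Bystander: wide chisel, 240 mm long, lying along its x, handle to -x. Origin: on the bench, near its middle.
- hammer: Bystander: hammer lying along its x, handle to -x.
- rule: Bystander: steel rule 200 x 30 x 4 mm. Origin: centre of the underside.
- offcut: Bystander: wooden offcut 75 x 50 x 28 mm. Origin: centre of the underside.
- tin: Bystander: metal cup, 72 mm across, 100 mm tall. Origin: centre of the underside.
There are look-alikes about, which are no part of the job. What is shaped like the blank but pink or red is not meant.

How it is judged:
On the way:
1. the blank is seated over the key, fully home and flat in the nest, with the keeper still open (z of blank in the frame of nest_floor between -0.003 and 0.002 m and horizontal distance between blank and nest_floor below 0.004 m and angle between blank's own z axis and vertical below 0.05 rad and value of joint keeper below 0.9 rad), for 0.2 s.
At the end, for the whole second after the job is handed in: The blank lies in the nest, spigot up, its underside within 2 mm of the nest's floor, within 4 mm of its centre and within 0.05 rad of level, at rest; the keeper stands at more than 1.55 rad, its bar over the blank's edge (z of blank in the frame of nest_floor between -0.003 and 0.002 m and horizontal distance between blank and nest_floor below 0.004 m and angle between blank's own z axis and vertical below 0.05 rad and linear speed of blank below 0.01 m/s and value of joint keeper above 1.55 rad); the robot touches nothing.
It fails at once if the blank is pressed on the fixture (nest, key or keeper) with more than 40 N (contact force between blank and fixture above 40 N).
It fails at once if a bystander is moved by more than 30 mm (distance of any of spare, gouge, chisel, hammer, rule, offcut, tin from where it was at the start of the episode above 0.03 m).
It also fails if it takes over 72 s, if anything falls off the work surface, if the arm or the gripper's body presses on something with over 40 N, if the wrist force passes 120 N, or if a joint passes its speed limit or range.

## Robot

A 6-joint arm with a two-finger parallel gripper is mounted at the origin on the work surface. World frame = base frame: x ahead of the robot, y to its left, z up, the work surface at z = 0. Lengths are in m, angles in rad, forces in N, time in s.
With the tool pointing down it reaches from about 0.35 to 0.975 m from the base axis. Payload 4.9 kg.
Tool frame: the origin (TCP) lies at the very end of the fingers, on their centre line; the grasp point (between the pads) lies 19 mm behind it (pinch_z is the distance from the TCP to the grasp point, in m); z points along the fingers, y is the line along which they close (so a half turn about z gives the same grasp; the last joint's range is limited). The gripper opens to 85 mm and grips with 20 to 120 N. Pads are 22 mm wide; open, the fingers measure 114 mm over their backs; the gripper's body (76 mm by 85 mm) begins 54 mm behind the grasp point. The pads swing forward as they close: fully open they stand 13 mm farther back than shut.
Start: joints at [-1.299, 0.053, 1.613, -0, 1.476, -0.119], TCP at [0.238, -0.578, 0.231] pointing down, gripper open.
Joint ranges: [-3.01, 3.01], [-1.01, 2.22], [0.06, 2.58], [-1.02, 4.17], [0.09, 2.62], [-3.14, 3.14]. Speed limits (rad/s): [2.57, 2.57, 3.14, 3.14, 3.14, 3.14].

## Interface

Orientations are given as a unit quaternion [w, x, y, z].
In Python, from plant import * gives the robot as it stands. The module is installed in compiled form; this text tells all that it offers.
- The arm moves only by the tool play_rows, never from a script. Its arguments are lists of equal length, an entry for each row: "linear": the shift along the world's x, y, z in m, a list of three; "turn": the turn about the world's z in degrees. A call has 1 to 8 rows; each row shifts and turns the commanded pose from where the row before left it; what a row does not reach is not made up. A row lasts 1/8 s, in which the tool goes at most 62.5 mm and 10.7 degrees, less where a joint would pass 70% of its speed; a pose out of reach is approached as far as the arm can. A call is refused whole if a number of a shift passes 0.0625 or a number of a turn 10.7, either way. A call with a gripper value outside its range is refused whole. "hand" is the finger opening in m, from 0 to 0.0854, set as the call begins (left out, the last holds). The fingers move at their own pace and stop on an object; the grip force is fixed at half the most. Time passes only in rows, so rows that do not move let the fingers close. It gives the time, the measured TCP pose, the force, the opening and the grip force at its end, in the units of the state.
- state(): the state, without advancing time (a new reading comes with each control period).
- grab_frame(name): name is "scene" or "top" or "wrist"; returns the picture (384x512x3 uint8, red, green, blue); there is no depth.
- camera_info(name): a dict with "camera_matrix" (3x3 intrinsics, pixels), "distortion" ([k1, k2, p1, p2, k3] as OpenCV has them; the pictures are not rectified), "origin" and "attitude" of the camera in the world; the wrist camera has in their place "mount" (4x4, takes a point from camera to tool coordinates, whose origin is the TCP and whose axes are the flange's). Camera axes: x right, y down, z forward; pixel columns grow to the right and rows downward; lengths in m; the calibration is good to about 2 mm. A picture is of the moment at which its call begins: read the wrist's pose just before it. camera_info takes no time and is no camera call.
- job_done(): hands the job in; it is judged then, once.
Trained networks look in the newest picture that a camera, given by its name, has taken for a name from the list of things; names that differ only in an ending like _2 or _b are one class to them, and where a whole thing is asked for, a point or a joint stands for the part that bears it (a point fixed in the world has none). Each returns a list of dicts, best first, with "p" (0 to 1); they miss things now and then, are a little off and sometimes report something else, mostly with a low value. They report only what shows in the picture. A call takes as long as a camera call. They do not tell look-alikes from the thing itself.
- trace(camera, thing): "region" (384x512 bool, what is visible of it) and "location" ([column, row] in pixels, amid what is visible of it).
The state is a dict: "time": time; "joint_pos": joint angles; "joint_vel": joint speeds; "joint_efforts": joint torques, N m; "tool_pos": TCP position; "tool_rot": TCP orientation; "contact_force": force on the tool from outside, world axes, zero at the start; "ft_torque": the same for the moment, N m; "gripper_width": opening from 0.0 (shut) to 1.0 (fully open); "grasp_force": force on a finger pad.
Only numpy, scipy, OpenCV 4.12 (cv2) and the standard library are available. Lean on these libraries where they do the work, as an engineer would, in place of code of your own. Each camera call takes 0.05 s, during which the arm holds its last target. There are 200 camera calls.

## Working session

There is one attempt and no reset: what is moved stays moved. The work goes in short steps, Python scripts to look and compute and a tool call to move; the robot and the scene stay as the last step left them, time stands still between calls to the robot, and variables do not carry over. Pictures are saved under pics/ and viewed, at most 10 in all, crops included, and the job is handed in when it is done.

Besides the shell and the picture viewer there is one more tool, called after ">>>" in YAML: its name, and indented under it one key for each argument. play_rows: Moves the arm, as the interface text tells. Its arguments: {"type":"object","properties":{"linear":{"type":"array","items":{"type":"array","items":{"type":"number"}}},"turn":{"type":"array","items":{"type":"number"}},"hand":{"type":"number"}},"required":["linear","turn"]}

```bash
mkdir -p pics; cat > h.py <<'E'
from plant import *
import numpy as np, cv2
from scipy.spatial.transform import Rotation as R
def q2R(q): return R.from_quat([q[1],q[2],q[3],q[0]]).as_matrix()
def campose(name):
    c=camera_info(name)
    if name=="wrist":
        s=state(); T=np.eye(4); T[:3,:3]=q2R(s["tool_rot"]); T[:3,3]=s["tool_pos"]
        M=T@np.array(c["mount"]); return c,M[:3,:3],M[:3,3]
    a=np.array(c["attitude"],float)
    return c,(a if a.shape==(3,3) else q2R(a)),np.array(c["origin"])
def ray(name,uv,z,P=None):
    c,Rm,o=P or campose(name)
    p=cv2.undistortPoints(np.array(uv,float).reshape(-1,1,2),np.array(c["camera_matrix"]),np.array(c["distortion"]))[:,0]
    d=np.c_[p,np.ones(len(p))]@Rm.T
    return o+d*((z-o[2])/d[:,2])[:,None]
def proj(name,X,P=None):
    c,Rm,o=P or campose(name)
    Y=(np.array(X,float).reshape(-1,3)-o)@Rm
    return cv2.projectPoints(Y,np.zeros(3),np.zeros(3),np.array(c["camera_matrix"]),np.array(c["distortion"]))[0][:,0]
def save(img,n,s=1.5): cv2.imwrite("pics/"+n,cv2.resize(img[:,:,::-1],None,fx=s,fy=s,interpolation=cv2.INTER_CUBIC))
E
python3 - <<'E'
from h import *
for n in ("top","wrist"):
    print(n,camera_info(n))
im=grab_frame("top"); save(im,"top0.png")
s=state();print(s["tool_rot"],s["contact_force"])
for t in ("blank","spigot_top","notch","fixture","nest_floor","nest_rim","keeper","keeper_knob","spare","tin","hammer"):
    try:
        for d in trace("top",t)[:3]:
            print(t,round(d["p"],2),np.round(d["location"],1),d["region"].sum(),ray("top",d["location"],0.02).round(3))
    except Exception as e: print(t,e)
E
```

```text
top {'camera_matrix': array([[425.4897802 ,   0.        , 253.18923978],
       [  0.        , 425.4897802 , 195.95996232],
       [  0.        ,   0.        ,   1.        ]]), 'distortion': array([-0.10041843,  0.        ,  0.        ,  0.        ,  0.        ]), 'origin': array([ 0.38842625, -0.01654247,  1.19763987]), 'attitude': array([-0.04378828,  0.715906  , -0.6952904 ,  0.04617828])}
wrist {'camera_matrix': array([[294.13839626,   0.        , 259.65361881],
       [  0.        , 294.13839626, 191.66997293],
       [  0.        ,   0.        ,   1.        ]]), 'distortion': array([-0.05913897,  0.        ,  0.        ,  0.        ,  0.        ]), 'mount': array([[-9.48104696e-05, -9.53631347e-01, -3.00977149e-01,
         7.70982806e-02],
       [ 9.99999993e-01, -7.11202253e-05, -8.96679128e-05,
         3.46342457e-04],
       [ 6.41045699e-05, -3.00977155e-01,  9.53631348e-01,
        -1.43016966e-01],
       [ 0.00000000e+00,  0.00000000e+00,  0.00000000e+00,
         1.00000000e+00]])}
[-1.01437019e-03  9.80968349e-01  1.94165037e-01 -8.25154283e-05] [ 0.36995152  0.5320
[... 345 characters left out ...]
0.95 [167.6 222.5] 539 [[0.458 0.217 0.02 ]]
notch 0.86 [142.2 256.3] 533 [[0.362 0.283 0.02 ]]
notch 0.76 [204.2 190.2] 518 [[0.551 0.119 0.02 ]]
fixture 0.77 [278.1 197.7] 3772 [[ 0.536 -0.088  0.02 ]]
nest_floor 0.94 [278.6 200.8] 3758 [[ 0.528 -0.09   0.02 ]]
nest_floor 0.46 [159.1 155.4] 631 [[0.647 0.252 0.02 ]]
nest_rim 0.74 [279.3 199. ] 3911 [[ 0.533 -0.091  0.02 ]]
keeper 0.75 [289.8 200.2] 270 [[ 0.53  -0.121  0.02 ]]
keeper_knob 0.84 [291.6 198.1] 299 [[ 0.536 -0.126  0.02 ]]
spare 0.97 [159.7 156.5] 574 [[0.644 0.25  0.02 ]]
spare 0.41 [280.3 201. ] 3869 [[ 0.527 -0.094  0.02 ]]
tin 0.94 [118.3 163.9] 697 [[0.62  0.368 0.02 ]]
hammer 0.82 [ 95.  248.2] 1094 [[0.38  0.418 0.02 ]]
```

View pics/top0.png

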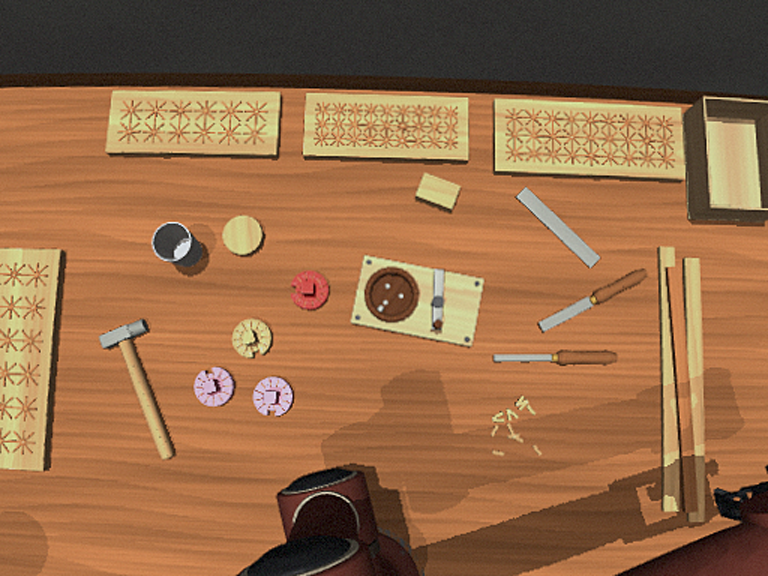

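The top view shows the light-wood blank at about (251,338) in view pixels, with a red look-alike at (310,290) and pink ones at (214,387) and (273,397). The nest is at (391,294), the keeper bar at (437,300), and its knob lies near (437,323) or (437,301). I'll move over the fixture for a close look.

>>> play_rows:
  linear:
    - [0.04, 0.06, 0.01]
    - [0.04, 0.06, 0.01]
    - [0.04, 0.06, 0.01]
    - [0.04, 0.06, 0.01]
    - [0.04, 0.06, 0.01]
    - [0.04, 0.06, 0.01]
    - [0.04, 0.06, 0.01]
    - [0.04, 0.06, 0]
  turn: [0, 0, 0, 0, 0, 0, 0, 0]

```text
time: 1.6
tool_pos: [0.5144, -0.1637, 0.2929]
tool_rot: [0.001, 0.981, 0.194, 0.001]
contact_force: [0.5, -1.3, 0.3]
gripper_width: 0.998
grasp_force: 0.0
```

>>> play_rows:
  linear:
    - [0, 0.02, 0]
    - [0, 0, 0]
  turn: [0, 0]

```text
time: 1.85
tool_pos: [0.513, -0.1444, 0.2914]
tool_rot: [0.0, 0.981, 0.195, -0.0]
contact_force: [0.1, 0.1, -1.0]
gripper_width: 0.998
grasp_force: 0.0
```

```bash
python3 - <<'E'
from h import *
s=state(); print(s["time"],s["tool_pos"],s["tool_rot"],s["joint_pos"])
P=campose("wrist"); im=grab_frame("wrist"); save(im,"w1.png"); np.save("w1.npy",im)
for t in ("nest_rim","keeper","keeper_knob","fixture"):
    for d in trace("wrist",t)[:2]:
        print(t,round(d["p"],2),np.round(d["location"],1),d["region"].sum(),ray("wrist",d["location"],0.04,P).round(3))
E
```

```text
1.85 [ 0.5130128  -0.14438237  0.29141925] [ 1.84996912e-04  9.80759053e-01  1.95221992e-01 -1.36482636e-04] [-4.13780792e-01 -1.97536686e-01  1.75112074e+00 -4.59708919e-04
  1.58802025e+00  7.64040024e-01]
nest_rim 0.73 [223.8 126. ] 15678 [[ 0.535 -0.084  0.04 ]]
nest_rim 0.26 [ 13.6 102.1] 1700 [[0.459 0.192 0.04 ]]
keeper 0.96 [247.5 142.1] 1341 [[ 0.527 -0.121  0.04 ]]
keeper 0.5 [438.5  95.4] 2854 [[ 0.681 -0.329  0.04 ]]
keeper_knob 0.71 [224.7 125.7] 15515 [[ 0.536 -0.085  0.04 ]]
keeper_knob 0.69 [248.4 140.8] 1323 [[ 0.529 -0.122  0.04 ]]
fixture 0.97 [224.7 126.2] 15403 [[ 0.535 -0.086  0.04 ]]
fixture 0.75 [ 16.9 100.9] 1700 [[0.463 0.187 0.04 ]]
```

View pics/w1.png

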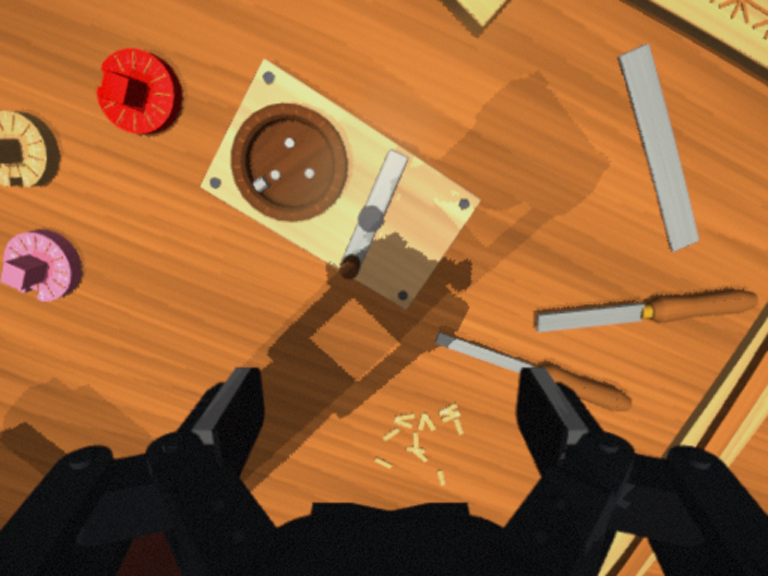

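The wrist view shows the nest at (290,162) with its key at (261,184), the pivot at (371,217), the knob at (348,266), and the base screws at (268,77), (215,183), (464,203) and (403,296). The light blank is at the left edge, at (10,150).

```bash
python3 - <<'E'
from h import *
P=campose("wrist"); r=lambda u,v,z: ray("wrist",[u/1.5,v/1.5],z,P)[0]
S=[r(*p,0.02) for p in [(268,77),(215,183),(464,203),(403,296)]]
print(np.round(S,4))
ey=(S[0]+S[1]-S[2]-S[3]); ex=(S[0]-S[1]+S[2]-S[3])
print("yaw from screws",np.arctan2(-ey[0],ey[1]),np.arctan2(ex[1],ex[0]), np.linalg.norm(S[0]-S[1]),np.linalg.norm(S[0]-S[2]))
# ring fit: dark brown segment
im=np.load("w1.npy"); hsv=cv2.cvtColor(im,cv2.COLOR_RGB2HSV)
print(hsv[int(162/1.5),int(240/1.5)],im[int(162/1.5),int(240/1.5)],im[int(135/1.5),int(310/1.5)])
m=(im.sum(2)<260).astype(np.uint8); 
n,l,st,ce=cv2.connectedComponentsWithStats(m); k=l[int(162/1.5),int(240/1.5)]; print(k,st[k],ce[k])
cs=cv2.findContours((l==k).astype(np.uint8),cv2.RETR_EXTERNAL,cv2.CHAIN_APPROX_NONE)[0]
c=max(cs,key=len).reshape(-1,2); X=ray("wrist",c,0.04,P)
A=np.c_[2*X[:,:2],np.ones(len(X))]; b=(X[:,:2]**2).sum(1); s=np.linalg.lstsq(A,b,rcond=None)[0]
print("nest",s[:2],np.sqrt(s[2]+s[0]**2+s[1]**2))
print("nest manual",r(289.5,162,0.04)); print("key",r(261,184,0.034)); print("pivot",r(371,217,0.06),"knobtop",r(347,266,0.085),"tip",r(399,153,0.055))
# blank in top
d=[d for d in trace("top","spigot_top")] if 0 else None
print("blank top view",ray("top",[167.5,225],0.018),ray("wrist",[[14/1.5,148/1.5]],0.018,P))
E
```

```text
[[ 0.6007  0.0033  0.02  ]
 [ 0.4958  0.021   0.02  ]
 [ 0.5658 -0.2003  0.02  ]
 [ 0.4599 -0.183   0.02  ]]
yaw from screws -0.17204335841875204 -0.16433139799411586 0.10641659607487934 0.206530545901752
[ 13 189 105] [105  61  27] [129  75  39]
21 [ 155   69   71   76 3138] [184.62938177 103.69566603]
nest [ 0.54175749 -0.03210688] 0.042500876650866784
nest manual [ 0.54160858 -0.04152124  0.04      ]
key [ 0.51337914 -0.02271003  0.034     ]
pivot [ 0.52684596 -0.12421539  0.06      ] knobtop [ 0.48595265 -0.12032813  0.085     ] tip [ 0.58417298 -0.12619571  0.055     ]
blank top view [[0.45106309 0.21746607 0.018     ]] [[0.45599567 0.21389958 0.018     ]]
```

>>> play_rows:
  linear:
    - [-0.004, 0.055, -0.01]
    - [-0.004, 0.055, -0.01]
    - [-0.004, 0.055, -0.01]
    - [-0.004, 0.055, -0.01]
    - [-0.004, 0.055, -0.01]
    - [-0.004, 0.055, -0.015]
    - [-0.004, 0.04, -0.015]
    - [0, 0, 0]
  turn: [0, 0, 0, 0, 0, 0, 0, 0]

```text
time: 3.1
tool_pos: [0.4841, 0.2256, 0.2096]
tool_rot: [0.0, 0.981, 0.195, -0.002]
contact_force: [-0.1, 0.3, 0.3]
gripper_width: 0.996
grasp_force: 0.0
```

```bash
python3 - <<'E'
from h import *
s=state(); print(s["time"],s["tool_pos"],s["tool_rot"],s["joint_pos"])
P=campose("wrist"); im=grab_frame("wrist"); save(im,"w2.png"); np.save("w2.npy",im)
for t in ("blank","notch","spigot_top"):
    for d in trace("wrist",t)[:3]:
        print(t,round(d["p"],2),np.round(d["location"],1),d["region"].sum(),ray("wrist",d["location"],0.018,P).round(3),im[d["region"]].mean(0).round())
E
```

```text
3.1 [0.48412818 0.2255651  0.20964596] [ 1.18903012e-04  9.80742595e-01  1.95298341e-01 -1.58325790e-03] [ 2.96595071e-01 -1.49600058e-01  1.84455437e+00  8.01975454e-05
  1.44981278e+00  1.47425781e+00]
blank 0.93 [254.3 271.9] 2278 [[0.352 0.178 0.018]] [191. 117. 141.]
blank 0.72 [365.1 156.2] 3077 [[0.544 0.118 0.018]] [204.  28.  14.]
blank 0.69 [183.7 234.1] 2320 [[0.369 0.281 0.018]] [193. 125. 147.]
notch 0.97 [254.8 273.7] 2331 [[0.35  0.177 0.018]] [190. 116. 140.]
notch 0.92 [254.1 194.9] 2700 [[0.451 0.219 0.018]] [162. 122.  71.]
notch 0.72 [367.4 153.7] 3186 [[0.548 0.117 0.018]] [203.  30.  14.]
spigot_top 0.98 [253.8 191.7] 2840 [[0.455 0.221 0.018]] [161. 121.  70.]
spigot_top 0.74 [255.7 273.1] 2338 [[0.351 0.176 0.018]] [190. 116. 139.]
spigot_top 0.73 [181.6 230.8] 2273 [[0.372 0.285 0.018]] [193. 125. 147.]
```

View pics/w2.png

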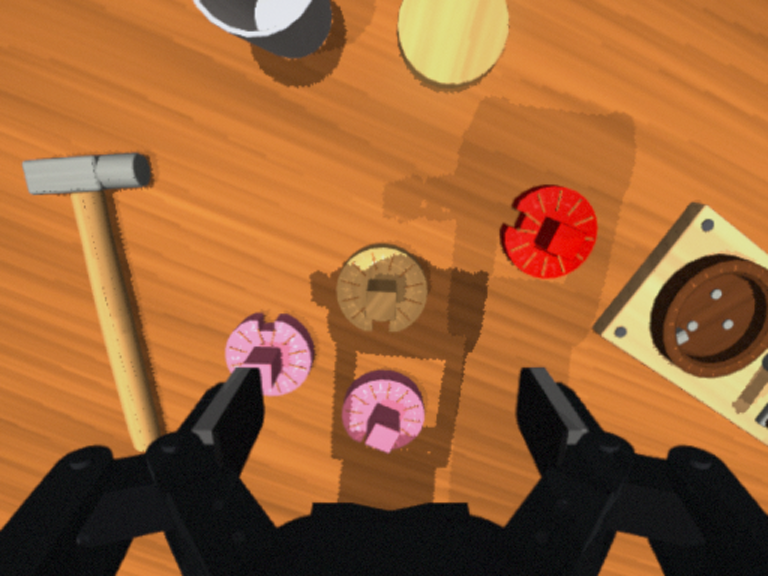

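The blank is at (382,289), in shadow, with its notch at the bottom at (383,325). Its spigot top is near (382,303), so it is almost aligned with the tool. One crop for exact pixels.

```bash
python3 - <<'E'
from h import *
im=np.load("w2.npy"); c=im[155:230,210:300].astype(float); c=np.clip(c*1.4,0,255).astype(np.uint8)
save(c,"c2.png",8)
E
```

```text
(no output)
```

View pics/c2.png

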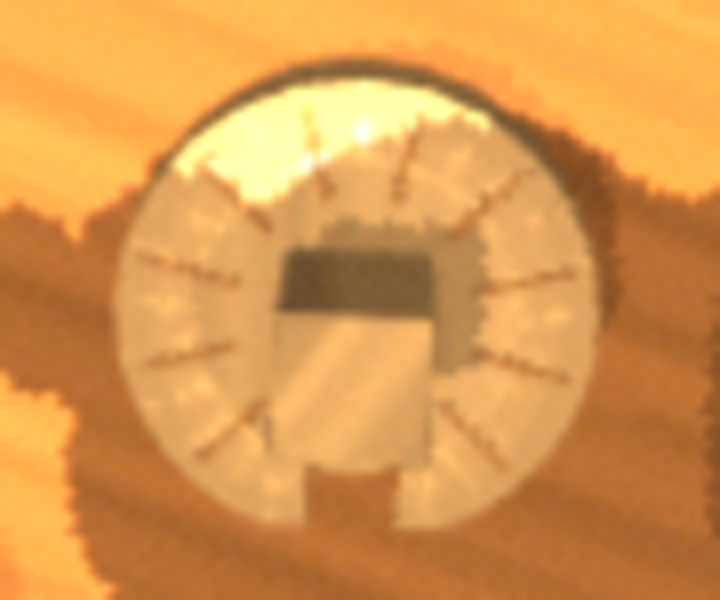

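```bash
python3 - <<'E'
from h import *
P=campose("wrist"); r=lambda p,z: ray("wrist",np.array(p,float)/8+[210,155]-0.44,z,P)
T=r([(275,313),(434,318),(430,466),(270,458)],0.05); print(T.round(4),T.mean(0))
print([np.linalg.norm(T[i]-T[i-1]).round(4) for i in range(4)])
for a,b in((3,0),(2,1)): d=T[a]-T[b]; print("notchdir",np.arctan2(d[1],d[0]))
for a,b in((0,1),(3,2)): d=T[a]-T[b]; print("-y/notch-90",np.arctan2(d[1],d[0])+np.pi/2)
X=r([(113,310),(598,310),(150,190),(360,74),(560,190),(150,435),(560,440),(270,525),(430,525)],0.018)
A=np.c_[2*X[:,:2],np.ones(len(X))]; s=np.linalg.lstsq(A,(X[:,:2]**2).sum(1),rcond=None)[0]
print("disc",s[:2],np.sqrt(s[2]+s[0]**2+s[1]**2))
n=r([(350,525)],0.018)[0]; print("notch",n,np.arctan2(*(n[:2]-s[:2])[::-1]))
s=state(); Rt=q2R(s["tool_rot"]); print("toolx",np.arctan2(Rt[1,0],Rt[0,0]), "tooly",np.arctan2(Rt[1,1],Rt[0,1]),s["joint_pos"][5])
E
```

```text
[[0.4598 0.2309 0.05  ]
 [0.4674 0.2106 0.05  ]
 [0.4472 0.2028 0.05  ]
 [0.4398 0.2238 0.05  ]] [0.45354886 0.21702111 0.05      ]
[np.float64(0.0212), np.float64(0.0217), np.float64(0.0217), np.float64(0.0223)]
notchdir -2.801903983106572
notchdir -2.7742537728533017
-y/notch-90 3.4971885377570597
-y/notch-90 3.4767811604974943
disc [0.45381652 0.21728704] 0.03656651787495506
notch [0.42185511 0.20531294 0.018     ] -2.7831355959902915
toolx 0.38883796783317487 tooly -1.181958843960024 1.4740826539030722
```

>>> play_rows:
  linear:
    - [-0.0304, -0.0084, -0.03]
    - [0, 0, -0.05]
    - [0, 0, -0.05]
    - [0, 0, -0.035]
    - [0, 0, -0.0176]
    - [0, 0, -0.005]
    - [0, 0, 0]
  turn: [-2.1, 0, 0, 0, 0, 0, 0]
  hand: 0.06

```text
time: 4.18
tool_pos: [0.4559, 0.2164, 0.0251]
tool_rot: [-0.0, 0.984, 0.176, 0.001]
contact_force: [-0.0, -0.5, 0.0]
gripper_width: 0.703
grasp_force: 0.0
```

>>> play_rows:
  linear:
    - [0, 0, 0]
    - [0, 0, 0]
    - [0, 0, 0]
    - [0, 0, 0]
    - [0, 0, 0]
    - [0, 0, 0]
  turn: [0, 0, 0, 0, 0, 0]
  hand: 0.01

```text
time: 4.92
tool_pos: [0.4558, 0.2167, 0.0252]
tool_rot: [-0.0, 0.984, 0.176, 0.001]
contact_force: [0.9, 1.0, 7.4]
gripper_width: 0.25
grasp_force: 60.5
```

>>> play_rows:
  linear:
    - [0, 0, 0.05]
    - [0, 0, 0.05]
    - [0.015, -0.04, 0]
    - [0.015, -0.045, 0]
    - [0.015, -0.045, 0]
    - [0.015, -0.045, 0]
    - [0.015, -0.045, 0]
    - [0.011, -0.038, 0]
  turn: [0, 0, -9, -9, -9, -9, -9, -9]

```text
time: 5.92
tool_pos: [0.5406, -0.0433, 0.1233]
tool_rot: [0.0, 0.956, -0.293, -0.0]
contact_force: [0.9, 0.5, 0.9]
gripper_width: 0.244
grasp_force: 59.7
```

>>> play_rows:
  linear:
    - [0, 0, 0]
    - [0, 0, 0]
  turn: [0, 0]

```text
time: 6.18
tool_pos: [0.5401, -0.0412, 0.1231]
tool_rot: [-0.0, 0.957, -0.289, -0.001]
contact_force: [0.8, -0.3, -0.4]
gripper_width: 0.246
grasp_force: 59.7
```

```bash
python3 - <<'E'
from h import *
s=state(); print(s["time"],s["tool_pos"],s["contact_force"],s["joint_pos"][5])
Rt=q2R(s["tool_rot"]); print("toolx",np.arctan2(Rt[1,0],Rt[0,0]),Rt[:,2])
P=campose("wrist"); im=grab_frame("wrist"); save(im,"w3.png"); np.save("w3.npy",im)
E
```

```text
6.175 [ 0.5401109  -0.04119016  0.1231494 ] [ 0.75408735 -0.30523156 -0.43526245] 1.9443420085649126
toolx -0.5874028426317944 [-1.32267242e-03  7.02677387e-04 -9.99998878e-01]
```

View pics/w3.png

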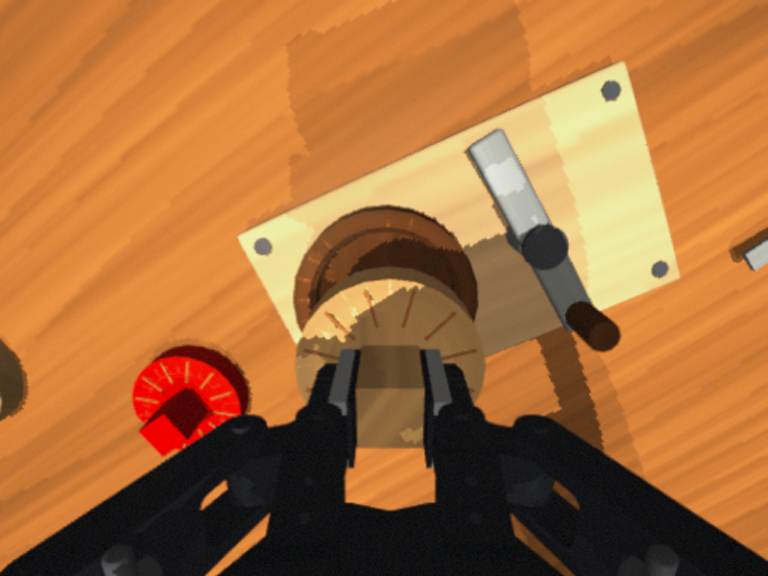

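The blank hangs above the nest, its rim arc running from (296,365) over (391,279) to (484,355). The base screws are at (263,246), (611,90) and (660,269), the pivot cap at (545,246) and the knob top at (603,332).

```bash
python3 - <<'E'
from h import *
from scipy.optimize import least_squares
P=campose("wrist"); r=lambda p,z: ray("wrist",np.array(p,float)/1.5-0.17,z,P)
print("screws",r([(263,246),(611,90),(660,269)],0.02).round(4))
s=state(); tz=s["tool_pos"][2]
X=r([(296,365),(484,355),(391,279),(320,310),(465,307),(345,290),(440,288)],tz-0.0252+0.018)
f=least_squares(lambda c:np.hypot(*(X[:,:2]-c).T)-0.036,s["tool_pos"][:2]); print("disc",f.x,f.fun.round(4),"tcp",s["tool_pos"][:2])
X=r([(330,224),(385,206),(440,222),(470,258),(300,262)],0.04)
f=least_squares(lambda c:np.hypot(*(X[:,:2]-c).T)-0.05,[.54,-.04]); print("nest",f.x,f.fun.round(4))
print("pivotcap",r([(545,246)],0.06),"knob",r([(606,330)],0.085))
E
```

```text
screws [[ 0.6005  0.0059  0.02  ]
 [ 0.566  -0.1977  0.02  ]
 [ 0.4608 -0.18    0.02  ]]
disc [ 0.53747861 -0.04011851] [ 0.0004 -0.0008 -0.0003 -0.0005  0.0005 -0.0002  0.0006] tcp [ 0.54007843 -0.04077799]
nest [ 0.54068874 -0.03895506] [-0.0001 -0.      0.0002 -0.0002 -0.    ]
pivotcap [[ 0.52641476 -0.12123093  0.06      ]] knob [[ 0.48606408 -0.12218089  0.085     ]]
```

>>> play_rows:
  linear:
    - [0.003, 0.0005, -0.02]
    - [0, 0, -0.025]
    - [0, 0, -0.009]
    - [0, 0, 0]
    - [0, 0, -0.001]
    - [0, 0, -0.001]
    - [0, 0, -0.001]
    - [0, 0, 0]
  turn: [0, 0, 0, 0, 0, 0, 0, 0]

```text
time: 7.22
tool_pos: [0.5438, -0.0412, 0.067]
tool_rot: [-0.0, 0.957, -0.29, 0.0]
contact_force: [-0.7, -0.3, -0.3]
gripper_width: 0.24
grasp_force: 59.7
```

>>> play_rows:
  linear:
    - [0, 0, -0.0015]
    - [0, 0, -0.0015]
    - [0, 0, -0.0015]
    - [0, 0, -0.0015]
    - [0, 0, 0]
  turn: [0, 0, 0, 0, 0]

```text
time: 7.85
tool_pos: [0.5438, -0.0411, 0.0621]
tool_rot: [0.0, 0.957, -0.29, -0.0]
contact_force: [-5.2, 1.4, 7.7]
gripper_width: 0.242
grasp_force: 60.8
```

>>> play_rows:
  linear:
    - [-0.001, 0.0003, 0]
    - [-0.001, 0.0002, 0]
    - [0, 0, -0.001]
    - [0, 0, -0.001]
    - [0, 0, 0]
  turn: [0, 0, 0, 0, 0]

```text
time: 8.48
tool_pos: [0.5413, -0.0406, 0.0582]
tool_rot: [0.0, 0.957, -0.29, -0.001]
contact_force: [-0.8, 0.2, -0.6]
gripper_width: 0.24
grasp_force: 59.7
```

>>> play_rows:
  linear:
    - [0, 0, -0.001]
    - [0, 0, -0.001]
    - [0, 0, -0.001]
    - [0, 0, 0]
  turn: [0, 0, 0, 0]

```text
time: 8.98
tool_pos: [0.5417, -0.0406, 0.0557]
tool_rot: [-0.0, 0.957, -0.29, -0.0]
contact_force: [-0.1, 0.6, -1.2]
gripper_width: 0.245
grasp_force: 59.7
```

>>> play_rows:
  linear:
    - [0, 0, -0.001]
    - [0, 0, -0.001]
    - [0, 0, -0.001]
    - [0, 0, -0.0005]
    - [0, 0, 0]
  turn: [0, 0, 0, 0, 0]

```text
time: 9.6
tool_pos: [0.5418, -0.0406, 0.0523]
tool_rot: [-0.0, 0.957, -0.29, 0.0]
contact_force: [0.7, 0.4, -0.9]
gripper_width: 0.245
grasp_force: 59.7
```

>>> play_rows:
  linear:
    - [0, 0, -0.0007]
    - [0, 0, -0.0007]
    - [0, 0, 0]
  turn: [0, 0, 0]

```text
time: 9.98
tool_pos: [0.5418, -0.0407, 0.0511]
tool_rot: [-0.0, 0.957, -0.29, 0.0]
contact_force: [-0.3, 0.6, 2.0]
gripper_width: 0.242
grasp_force: 60.0
```

>>> play_rows:
  linear:
    - [0, 0, -0.0007]
    - [0, 0, 0]
  turn: [0, 0]

```text
time: 10.22
tool_pos: [0.5419, -0.0407, 0.0511]
tool_rot: [0.0, 0.957, -0.29, -0.0]
contact_force: [-2.9, 1.7, 6.2]
gripper_width: 0.242
grasp_force: 60.7
```

It sits on the floor at the expected height. I'll release, rise and look.

>>> play_rows:
  linear:
    - [0, 0, 0]
    - [0, 0, 0]
    - [0, 0, 0]
    - [0, 0, 0.03]
    - [0, 0, 0.05]
    - [0.02, -0.02, 0.05]
    - [0.02, -0.02, 0.05]
    - [0, 0, 0]
  turn: [0, 0, 0, 0, 0, 0, 0, 0]
  hand: 0.05

```text
time: 11.22
tool_pos: [0.5853, -0.0826, 0.2364]
tool_rot: [-0.0, 0.957, -0.291, 0.005]
contact_force: [-0.0, -0.6, -0.7]
gripper_width: 0.582
grasp_force: 0.0
```

```bash
python3 - <<'E'
from h import *
s=state(); print(s["time"],s["tool_pos"],s["joint_pos"])
im=grab_frame("wrist"); save(im,"w4.png"); np.save("w4.npy",im)
E
```

```text
11.225 [ 0.58526268 -0.08264107  0.23635423] [-2.66008331e-01 -3.72442092e-02  1.69492972e+00 -2.84810652e-04
  1.47322507e+00  1.89459085e+00]
```

View pics/w4.png

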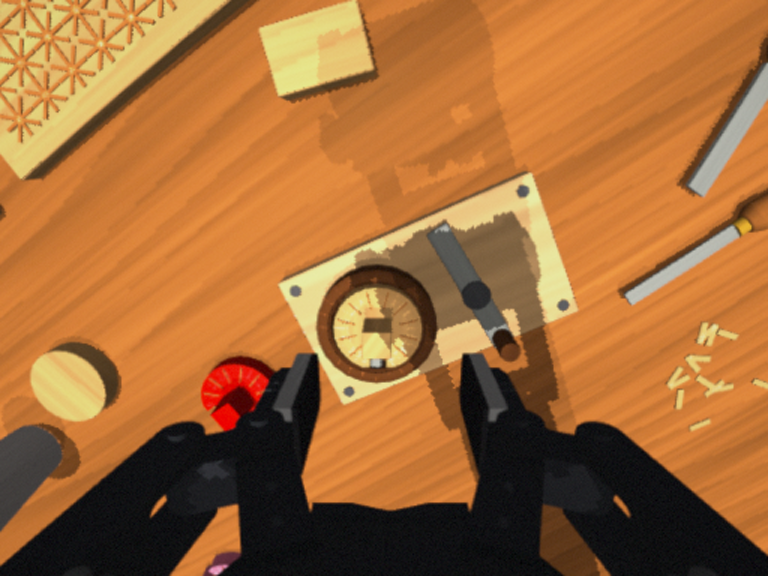

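The blank is seated with the key showing in its notch at (377,363), and the keeper is still open with its knob at (508,345). Next I'll line up over the knob with the tool's y along the knob's tangent.

>>> play_rows:
  linear:
    - [-0.033, -0.013, 0]
    - [-0.033, -0.013, -0.03]
    - [-0.033, -0.013, -0.05]
    - [0, 0, -0.03]
    - [0, 0, 0]
    - [0, 0, 0]
  turn: [10.3, 10.3, 10.2, 0, 0, 0]
  hand: 0.045

```text
time: 12.02
tool_pos: [0.4831, -0.1195, 0.1208]
tool_rot: [0.0, 1.0, -0.025, 0.0]
contact_force: [0.7, -0.0, 0.6]
gripper_width: 0.523
grasp_force: 0.0
```

```bash
python3 - <<'E'
from h import *
s=state(); print(s["time"],s["tool_pos"],s["joint_pos"])
Rt=q2R(s["tool_rot"]); print("toolx",np.arctan2(Rt[1,0],Rt[0,0]))
P=campose("wrist");im=grab_frame("wrist"); save(im,"w5.png")
print(proj("wrist",[[.4855,-.1225,.085]],P)*1.5)
E
```

```text
12.025 [ 0.48312661 -0.11952234  0.12076218] [-3.92185728e-01 -1.61621182e-01  2.00895159e+00  2.85470595e-05
  1.29374796e+00  1.22894311e+00]
toolx -0.050340274857793056
[[395.4087947  327.39056079]]
```

View pics/w5.png

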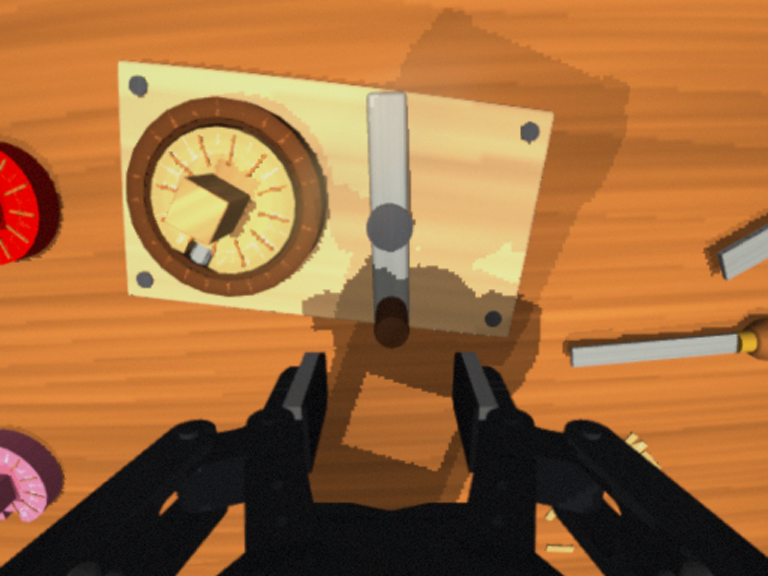

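The knob top is at (392,330), within 1-2 mm of the estimate, and lies between the fingers. I'll lower to cage it.

>>> play_rows:
  linear:
    - [0.0015, -0.0025, -0.02]
    - [0, 0, -0.02]
    - [0, 0, -0.012]
    - [0, 0, 0]
    - [0, 0, 0]
  turn: [0, 0, 0, 0, 0]

```text
time: 12.7
tool_pos: [0.4851, -0.1225, 0.0694]
tool_rot: [0.0, 1.0, -0.025, 0.001]
contact_force: [-0.1, -0.4, 0.1]
gripper_width: 0.529
grasp_force: 0.0
```

>>> play_rows:
  linear:
    - [0, 0, 0]
    - [0, 0, 0]
    - [0, 0, 0]
  turn: [0, 0, 0]
  hand: 0.026

```text
time: 13.08
tool_pos: [0.4844, -0.1223, 0.0685]
tool_rot: [0.0, 1.0, -0.025, 0.0]
contact_force: [-1.0, 0.2, -0.0]
gripper_width: 0.304
grasp_force: 0.0
```

```bash
python3 - <<'E'
import numpy as np
C=np.array([.5273,-.124]); th=3.105+np.linspace(0,1.5,13); p=C+.042*np.c_[np.cos(th),np.sin(th)]
print(p[0],np.diff(p,axis=0).round(4).tolist(), np.degrees(.125))
E
```

```text
[ 0.48532812 -0.12246345] [[0.0001, -0.0052], [0.0008, -0.0052], [0.0014, -0.005], [0.002, -0.0048], [0.0026, -0.0045], [0.0032, -0.0042], [0.0037, -0.0037], [0.0041, -0.0033], [0.0045, -0.0027], [0.0048, -0.0021], [0.005, -0.0015], [0.0052, -0.0009]] 7.16197243913529
```

>>> play_rows:
  linear:
    - [0.0001, -0.0052, 0]
    - [0.0008, -0.0052, 0]
    - [0.0014, -0.005, 0]
    - [0.002, -0.0048, 0]
    - [0.0026, -0.0045, 0]
    - [0.0032, -0.0042, 0]
    - [0.0037, -0.0037, 0]
    - [0.0041, -0.0033, 0]
  turn: [7.2, 7.2, 7.2, 7.2, 7.2, 7.2, 7.2, 7.2]

```text
time: 14.08
tool_pos: [0.5017, -0.1572, 0.0679]
tool_rot: [-0.001, 0.887, 0.461, -0.0]
contact_force: [-0.9, 3.4, 0.7]
gripper_width: 0.303
grasp_force: 1.3
```

>>> play_rows:
  linear:
    - [0.0045, -0.0027, 0]
    - [0.0048, -0.0021, 0]
    - [0.005, -0.0015, 0]
    - [0, 0, 0]
  turn: [7.2, 7.2, 7.2, 0]

```text
time: 14.58
tool_pos: [0.5162, -0.1642, 0.0678]
tool_rot: [-0.0, 0.787, 0.617, -0.0]
contact_force: [-1.1, 0.2, -0.3]
gripper_width: 0.307
grasp_force: 0.4
```

>>> play_rows:
  linear:
    - [0.005, -0.0008, 0]
    - [0.003, 0, 0]
    - [0.002, 0, 0]
    - [0, 0, 0]
  turn: [5, 2, 0, 0]

```text
time: 15.08
tool_pos: [0.5238, -0.1656, 0.0677]
tool_rot: [-0.002, 0.748, 0.664, -0.003]
contact_force: [-10.0, -1.9, 5.2]
gripper_width: 0.302
grasp_force: 5.0
```

The 10 N reaction means it has reached the stop. I'll back off, open, rise and check.

>>> play_rows:
  linear:
    - [-0.004, 0, 0]
    - [0, 0, 0]
    - [0, 0, 0]
    - [0, 0, 0.02]
    - [0, 0, 0.05]
    - [0, 0, 0.05]
    - [0.02, 0.03, 0.03]
    - [0, 0, 0]
  turn: [0, 0, 0, 0, 0, 0, 0, 0]
  hand: 0.035

```text
time: 16.08
tool_pos: [0.5453, -0.1347, 0.2241]
tool_rot: [0.004, 0.746, 0.665, 0.002]
contact_force: [-0.3, 0.4, -1.3]
gripper_width: 0.411
grasp_force: 0.0
```

```bash
python3 - <<'E'
from h import *
s=state(); print(s["time"],s["tool_pos"],s["contact_force"])
P=campose("wrist");im=grab_frame("wrist"); save(im,"w6.png"); np.save("w6.npy",im)
a=np.array([.5273,-.124]);n=np.array([.5415,-.0405])
u=lambda k:(lambda t:np.array([np.cos(t),np.sin(t)]))(1.403-1.70+k)
for k in(1.72,1.55): print(k,proj("wrist",[[*(a-.042*u(k)),.085],[*(a+.055*u(k)),.055]],P)*1.5)
E
```

```text
16.075 [ 0.5453234  -0.13474415  0.22405665] [-0.32108081  0.35279533 -1.262467  ]
1.72 [[357.27956871 316.54438134]
 [361.58186267 168.50757864]]
1.55 [[346.90193393 315.4287338 ]
 [375.12013608 170.12367939]]
```

View pics/w6.png

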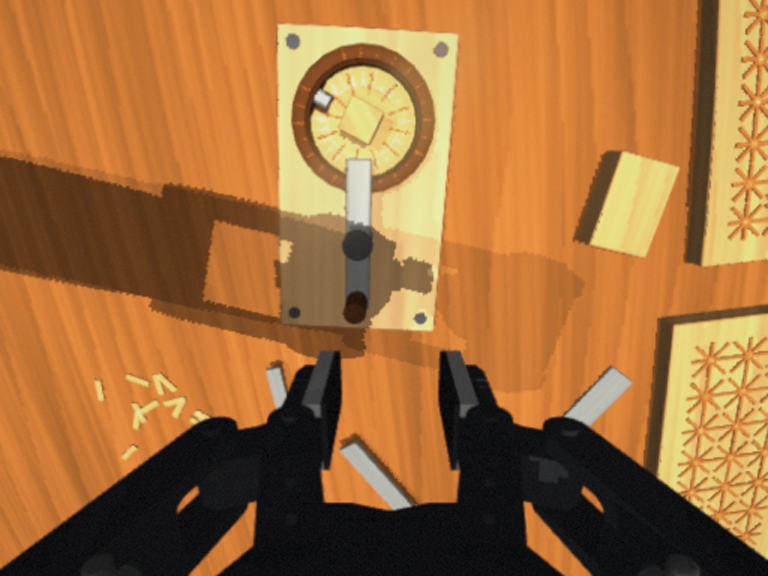

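The bar tip at (358,165) and knob at (354,310) line up with the nest, matching the stop angle of 1.72. The blank is seated under it and the gripper is clear.

```bash
python3 -c "
from plant import *
print(job_done())"
```

```text
the job is handed in; nothing more can be done
None
```

The blank is seated over the key and looks fully home and flat in the nest, the keeper bar is at its stop over the blank's edge, and the gripper is clear; I handed the job in at about 16 s, and the hand-in returned no verdict.

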